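Fish the steel collar out from between the storage boxes

ROBOT

A 6-joint arm with a two-finger parallel gripper is mounted at the origin on the work surface. World frame = base frame: x ahead of the robot, y to its left, z up, the work surface at z = 0. Lengths are in m, angles in rad, forces in N, time in s.
With the tool pointing down it reaches from about 0.425 to 0.95 m from the base axis. Payload 14.7 kg.
Tool frame: the origin (TCP) lies at the very end of the fingers, on their centre line; the grasp point (between the pads) lies 19 mm behind it; z points along the fingers, y is the line along which they close (so a half turn about z gives the same grasp; the last joint's range is limited). The gripper opens to 85 mm and grips with 20 to 120 N. Pads are 22 mm wide; open, the fingers measure 114 mm over their backs; the gripper's body (76 mm by 85 mm) begins 54 mm behind the grasp point. The pads swing forward as they close: fully open they stand 13 mm farther back than shut.
Start: joints at [1.058, 0.48, 1.596, -0, 1.065, -0.047], TCP at [0.292, 0.581, 0.231] pointing down, gripper open.
Joint ranges: [-2.75, 2.75], [-0.82, 2.05], [0.23, 2.67], [-1.56, 4.7], [0.09, 2.69], [-2.92, 2.92]. Speed limits (rad/s): [1.89, 1.89, 2.39, 3.01, 3.01, 3.01].

INTERFACE

Orientations are given as a unit quaternion [w, x, y, z].
In Python, from station import state, get_image, sign_off gives the robot as it stands.
- The arm moves only by the tool carry_out, never from a script. Its argument "deltas" is a list that holds one entry, the list of rows, each a list of 7 numbers: the shift along the world's x, y, z normalised to -1 to 1, where 1 is 25 mm, then the turn, a rotation vector about the world's x, y, z normalised to -1 to 1, where 1 is 0.08 rad, then the closure, from -1 (fully open) to 1 (shut). A call has 1 to 5 rows; each row shifts and turns the commanded pose from where the row before left it; what a row does not reach is not made up. A row lasts 1/12 s, in which the tool goes at most 41.7 mm and 7.16 degrees, less where a joint would pass 70% of its speed; a pose out of reach is approached as far as the arm can. A call with a number of a shift or a turn outside -1 to 1 is refused whole. A call with a gripper value outside its range is refused whole. The fingers move at their own pace and stop on an object; the grip force is fixed at half the most. Time passes only in rows, so rows that do not move let the fingers close. It gives the time, the measured TCP pose, the force, the opening and the grip force at its end, in the units of the state.
- state(): the state, without advancing time (a new reading comes with each control period).
- get_image(name): name is "scene" or "top" or "wrist"; returns a dict with "img" (400x640x3 uint8, red, green, blue), "fx", "fy", "cx", "cy" (pixels), "rvec" (rotation vector, rad) and "tvec" (3), from world to camera coordinates, as OpenCV has them; the wrist camera has in their place "mount" (4x4, takes a point from camera to tool coordinates, whose origin is the TCP and whose axes are the flange's). Camera axes: x right, y down, z forward; pixel columns grow to the right and rows downward; lengths in m; the calibration is good to about 2 mm. A picture is of the moment at which its call begins: read the wrist's pose just before it. There is no depth.
- sign_off(): hands the job in; it is judged then, once.
The state is a dict: "t": time; "qpos": joint angles; "qd": joint speeds; "effort": joint torques, N m; "tcp_pos": TCP position; "tcp_rot": TCP orientation; "contact_force": force on the tool from outside, world axes, zero at the start; "ft_torque": the same for the moment, N m; "opening": finger opening in m; "gripper_force": force on a finger pad.
Only numpy, scipy, OpenCV 4.12 (cv2) and the standard library are available. Lean on these libraries where they do the work, as an engineer would, in place of code of your own. Each camera call takes 0.05 s, during which the arm holds its last target. There are 200 camera calls.

TASK

The ring-shaped steel collar has dropped into one of the two narrow gaps between the three small storage boxes on the bench. Take the bent hook by its wooden handle, put its leg down into the gap and drag the collar out towards the robot until it lies flat on the open bench, clear of the boxes, without touching the collar with the fingers. Then lay the hook back on the lid of the tall tub it came from, handle on the middle of the lid and leg hanging over the edge.

Things in the scene. Friction and masses are not known exactly. Their poses are not given: they have to be found in the camera images.
- hook: Wooden handle 90 long (x), 24 wide (y), 36 high (z); from its +x end an 8 mm steel rod runs on, 18 above the underside, to 85 from the handle's middle, then bends straight down into a leg ending 140 below the underside. 0.14 kg, mass centre 10-30 ahead of the middle. Origin: centre of the handle's underside. Starts level on the tub's lid, leg hanging off the edge farther from the robot.
- collar: Flat steel ring, outer diameter 48, hole 32, 14 high, about 0.09 kg, lying flat on the bench in one of the gaps; origin at the centre of its underside. A leg set in the hole or behind it drags it along. A solid steel disc of the same size in the other gap is not wanted.
- boxes: Row of three fixed black boxes with flat yellow lids, 160 deep (x), 75 high, widths along y 110, 90, 110. The two gaps between lids are 68 wide, centred at y = -79 and +79, and run right through along x, down to the bench. Origin: on the bench under the middle box's centre, z up; fronts, towards the robot, at x = -80, with open bench before them.
- tub: Fixed tall square black tub with a flat yellow lid, 100 x 100, 160 high, to the right of the boxes seen from the robot; origin at the centre of its underside on the bench, z up. The hook starts on the middle of its lid and goes back there.
There are look-alikes about, which are no part of the job. What is meant by the hook is not purple, and is the larger of those in its own colour.

How it is judged:
On the way, in this order (a step that is already met when the one before it is completed fails the run):
1. the hook is dragging the collar along the gap (contact force between hook and collar above 0.03 N and distance of collar from where it was at the start of the episode above 0.015 m and x of collar in the frame of boxes above -0.1 m).
2. the collar is out in front of the boxes, flat on the bench (x of collar in the frame of boxes below -0.11 m and height (world z) of collar below 0.01 m), for 0.1 s.
At the end, for the whole second after the job is handed in: The collar lies flat and still on the bench in front of the boxes, its centre at least 110 mm in front of the row's centre (so wholly out of the gap), and the hook lies still and level (within 0.2 rad) on the tub's lid, the middle of its handle within 40 mm of the lid's middle (all of step 2 and height (world z) of collar above -0.01 m and angle between collar's own z axis and vertical below 0.15 rad and linear speed of each of collar, hook below 0.02 m/s and horizontal distance between hook and tub below 0.04 m and z of hook in the frame of tub between 0.15 and 0.175 m and angle between hook's own z axis and vertical below 0.2 rad); the robot touches nothing.
It fails at once if the fingers touch the collar (contact force between the fingers and collar above 0.5 N).
It also fails if it takes over 56 s, if anything falls off the work surface, if the arm or the gripper's body presses on something with over 40 N, if the wrist force passes 120 N, or if a joint passes its speed limit or range.

## Working session

There is one attempt and no reset: what is moved stays moved. The work goes in short steps, Python scripts to look and compute and a tool call to move; the robot and the scene stay as the last step left them, time stands still between calls to the robot, and variables do not carry over. Pictures are saved under pics/ and viewed, at most 10 in all, crops included, and the job is handed in when it is done.

Besides the shell and the picture viewer there is one more tool, called after "Call:" in YAML: its name, and indented under it one key for each argument. carry_out: Moves the arm, as the interface text tells. Its arguments: {"type":"object","properties":{"deltas":{"type":"array"}},"required":["deltas"]}

```bash
mkdir -p pics
cat > h.py <<'E'
import numpy as np, cv2
from station import state, get_image
def grab(n):
    d=get_image(n); d['img']=np.array(d['img']); return d
def cam(d):
    K=np.array([[d['fx'],0,d['cx']],[0,d['fy'],d['cy']],[0,0,1.]])
    return K,cv2.Rodrigues(np.array(d['rvec'],float))[0],np.array(d['tvec'],float).ravel()
def ray(d,u,v,z):
    K,R,t=cam(d); c=-R.T@t; r=R.T@np.linalg.inv(K)@[u,v,1]
    return c+r*(z-c[2])/r[2]
def proj(d,P):
    K,R,t=cam(d); p=K@(R@np.array(P,float)+t); return p[:2]/p[2]
def save(d,n): cv2.imwrite('pics/'+n,d['img'][:,:,::-1])
E
python3 - <<'E'
from h import *
import pickle
a=grab('scene');b=grab('top')
pickle.dump((a,b),open('ab.pkl','wb'))
save(a,'s1.png');save(b,'t1.png')
for d in(a,b):
    K,R,t=cam(d);print(-R.T@t,R[2],d['fx'])
print(state())
E
```

```text
[1.07214837 0.14147524 0.85645963] [-0.60971381 -0.26379679 -0.74743583] 445.5337004953387
[ 0.39098526 -0.11698641  1.34043383] [ 0.06275285 -0.02600767 -0.99769017] 428.38320804743086
{'t': 0.1, 'qpos': array([ 1.05838415e+00,  4.80782376e-01,  1.59681027e+00,  2.80231864e-05,
        1.06511740e+00, -4.65915491e-02]), 'qd': array([-0.0008157 , -0.00207404, -0.00142605,  0.00041603,  0.00047967,
       -0.00054821]), 'effort': array([ 9.76287956e-04, -9.52254510e+01, -4.31046760e+01,  1.49211805e-04,
        4.85256925e-03, -1.97350369e-05]), 'tcp_pos': array([0.29173491, 0.58043216, 0.2307282 ]), 'tcp_rot': array([-1.65910088e-04,  2.30816801e-01,  9.72997067e-01, -5.33634519e-04]), 'contact_force': array([-0.17457633,  0.31592968, -0.09991982]), 'ft_torque': array([-0.02542148, -0.00092515, -0.03728208]), 'gripper_force': 0.0, 'opening': 0.08566596238244144}
```

View pics/s1.png

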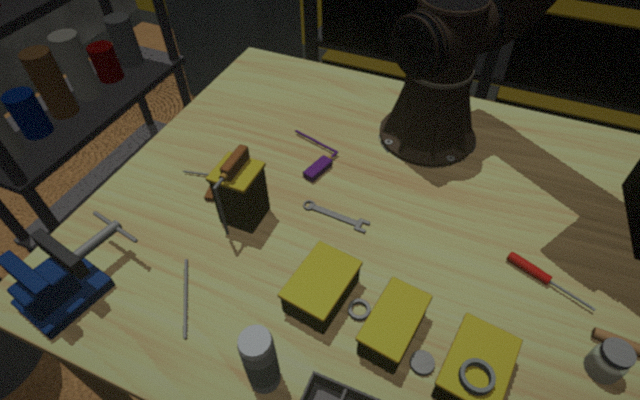

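View pics/t1.png

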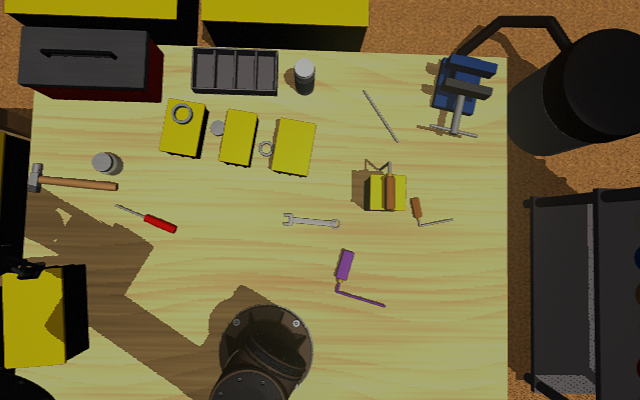

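The scene shows the tub at (238,185) with a brown hook on its lid, and the three boxes at (322,280), (395,320) and (480,360). In the top view the lids are at (293,147), (239,138) and (184,128).
- **Hook candidates (top):** brown on the tub (389,190), a small brown one on the bench (416,208), and a purple one (345,265). The one on the tub fits: it is not purple and it is the larger brown one.
- **Collar candidates (top):** a ring in the right gap (266,149), a disc in the left gap (218,128), and a big ring on the left lid (182,114). The ring in the right gap fits.

Next I'll measure these and confirm them in a crop.

Run:
```python
from h import *
import pickle
a,b=pickle.load(open('ab.pkl','rb'))
im=b['img']; hsv=cv2.cvtColor(im,cv2.COLOR_RGB2HSV)
m=cv2.inRange(hsv,(24,200,90),(35,255,255)); m[:90]=0; m[230:]=0; m[:,:150]=0
n,l,s,c=cv2.connectedComponentsWithStats(m)
for i in range(1,n):
    if s[i][4]<100: continue
    p=np.argwhere(l==i)[:,::-1].astype(np.float32)
    z=0.16 if c[i][0]>350 else 0.075
    w=np.array([ray(b,u,v,z)[:2] for u,v in p],np.float32)
    print(c[i].round(1),s[i][4],cv2.minAreaRect(w))
# handle/brown
m=cv2.inRange(hsv,(5,100,60),(17,255,255)); m[:160]=0;m[240:]=0;m[:,:360]=0;m[:,430:]=0
n,l,s,c=cv2.connectedComponentsWithStats(m)
for i in range(1,n):
    if s[i][4]<30: continue
    p=np.argwhere(l==i)[:,::-1].astype(np.float32)
    for z in (0.196,0.024):
        w=np.array([ray(b,u,v,z)[:2] for u,v in p],np.float32); print('br',c[i].round(1),s[i][4],z,cv2.minAreaRect(w))
print('ring',ray(b,266,149,0.014),'disc',ray(b,218,128,.014))
print('ring scene',ray(a,359,310,0.014),'tip top',ray(b,366,162,.02))
c1=cv2.resize(im[90:220,200:440],None,fx=3.2,fy=3.2,interpolation=2)
c2=cv2.resize(a['img'][130:350,170:400],(0,0),fx=0.87*1.8,fy=0.87*1.8)
cv2.imwrite('pics/c1.png',cv2.convertScaleAbs(c1[:,:,::-1],alpha=1.3))
```

```text
[181.8 130.3] 1558 ((0.6692698001861572, 0.26513296365737915), (0.10772354155778885, 0.15873093903064728), 81.70983123779297)
[181.5 113.5] 129 ((0.7097387313842773, 0.26779913902282715), (0.033147670328617096, 0.03820808604359627), 1.85764479637146)
[237.5 136.6] 1588 ((0.6453837752342224, 0.09955383837223053), (0.08959134668111801, 0.15868240594863892), 81.76851654052734)
[293.1 146.4] 1890 ((0.6213261485099792, -0.06565329432487488), (0.10780031979084015, 0.1580057293176651), 81.655517578125)
[375.7 192.2] 412 ((0.48634350299835205, -0.3048972487449646), (0.09735346585512161, 0.038902901113033295), 1.4789257049560547)
[399.8 192.3] 336 ((0.48520326614379883, -0.3660318851470947), (0.09752488881349564, 0.03076217696070671), 1.6048983335494995)
br [389.5 192.8] 261 0.196 ((0.4803285598754883, -0.3334556818008423), (0.08655153959989548, 0.01897617056965828), 0.8726634383201599)
br [389.5 192.8] 261 0.024 ((0.4937562644481659, -0.36598944664001465), (0.09955956786870956, 0.02182815782725811), 0.8727302551269531)
br [416.2 207.4] 147 0.196 ((0.4434216022491455, -0.4063102602958679), (0.051646776497364044, 0.02066662162542343), 11.358369827270508)
br [416.2 207.4] 147 0.024 ((0.4513024091720581, -0.4497934579849243), (0.05940894037485123, 0.02377263829112053), 11.358376502990723)
ring [0.62140957 0.02056711 0.014     ] disc [0.68294157 0.17168415 0.014     ]
ring scene [0.62835172 0.02082754 0.014     ] tip top [ 0.58875586 -0.29176484  0.02      ]
```

View pics/c1.png

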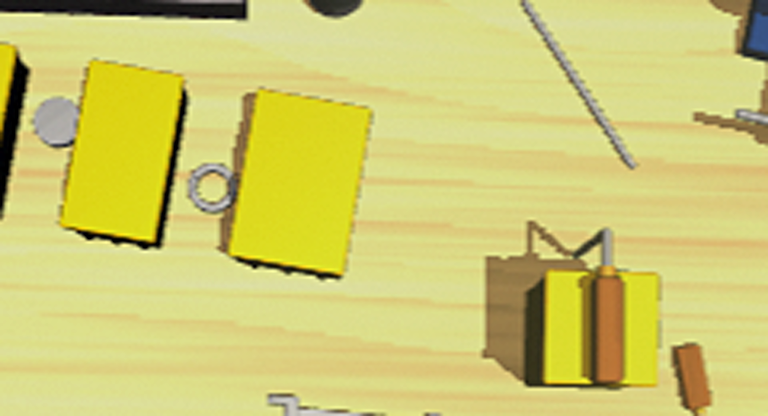

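The crop confirms the picks: the ring with a hole is in the right gap at about (266,149), and the larger brown hook on the tub at (389,190) has its leg hanging off the far edge. The numbers agree with the given sizes (lid centres 0.167 m apart, tub lid about 0.1 m). The row's yaw is about -8.3°. I'll swing round to the tub in an arc.

Call:
carry_out:
  deltas:
    - [[0.555,-1,0.187,0,0,0.4,-1],[0.555,-1,0.187,0,0,0.4,-1],[0.555,-1,0.187,0,0,0.4,-1],[0.555,-1,0.187,0,0,0.4,-1],[0.555,-1,0.187,0,0,0.4,-1]]

```text
t: 0.52
tcp_pos: [0.3615, 0.4544, 0.2545]
tcp_rot: [-0.0, 0.151, 0.988, -0.0]
contact_force: [0.7, -0.1, 0.4]
opening: 0.0856
gripper_force: 0.0
```

Call:
carry_out:
  deltas:
    - [[0.555,-1,0.187,0,0,0.4,-1],[0.555,-1,0.187,0,0,0.4,-1],[0.555,-1,0.187,0,0,0.4,-1],[0.555,-1,0.187,0,0,0.4,-1],[0.555,-1,0.187,0,0,0.4,-1]]

```text
t: 0.93
tcp_pos: [0.431, 0.3294, 0.2781]
tcp_rot: [-0.0, 0.072, 0.997, -0.0]
contact_force: [0.7, -0.8, -0.6]
opening: 0.0857
gripper_force: 0.0
```

Call:
carry_out:
  deltas:
    - [[0.555,-1,0.187,0,0,0.4,-1],[0.555,-1,0.187,0,0,0.4,-1],[0.555,-1,0.187,0,0,0.4,-1],[0.555,-1,0.187,0,0,0.4,-1],[0.555,-1,0.187,0,0,0.4,-1]]

```text
t: 1.35
tcp_pos: [0.5003, 0.2044, 0.3015]
tcp_rot: [-0.0, -0.008, 1.0, -0.0]
contact_force: [-0.4, 1.0, -0.4]
opening: 0.0856
gripper_force: 0.0
```

Call:
carry_out:
  deltas:
    - [[0,-1,0,0,0,0,-1],[0,-1,0,0,0,0,-1],[0,-1,0,0,0,0,-1],[0,-1,0,0,0,0,-1],[0,-1,0,0,0,0,-1]]

```text
t: 1.77
tcp_pos: [0.4997, 0.0795, 0.3012]
tcp_rot: [-0.0, -0.007, 1.0, -0.0]
contact_force: [1.4, -0.3, 0.5]
opening: 0.0859
gripper_force: 0.0
```

Call:
carry_out:
  deltas:
    - [[0,-1,0,0,0,0,-1],[0,-1,0,0,0,0,-1],[0,-1,0,0,0,0,-1],[0,-1,0,0,0,0,-1],[0,-1,0,0,0,0,-1]]

```text
t: 2.18
tcp_pos: [0.4997, -0.0454, 0.3013]
tcp_rot: [-0.0, -0.007, 1.0, 0.0]
contact_force: [0.4, 0.7, 0.4]
opening: 0.0853
gripper_force: 0.0
```

Call:
carry_out:
  deltas:
    - [[0,-1,0,0,0,0,-1],[0,-1,0,0,0,0,-1],[0,-1,0,0,0,0,-1],[0,-1,0,0,0,0,-1],[0,-1,0,0,0,0,-1]]

```text
t: 2.6
tcp_pos: [0.4997, -0.1704, 0.3012]
tcp_rot: [-0.0, -0.007, 1.0, 0.0]
contact_force: [0.9, 0.7, 0.1]
opening: 0.0852
gripper_force: 0.0
```

Call:
carry_out:
  deltas:
    - [[0,-1,0,0,0,0,-1],[0,-1,0,0,0,0,-1],[0,-1,0,0,0,0,-1],[0,-1,0,0,0,0,-1],[0,-1,0,0,0,0,-1]]

```text
t: 3.02
tcp_pos: [0.4997, -0.2954, 0.3011]
tcp_rot: [-0.0, -0.007, 1.0, 0.0]
contact_force: [1.1, 0.1, 0.7]
opening: 0.0854
gripper_force: 0.0
```

Call:
carry_out:
  deltas:
    - [[0,-0.76,0,0,0,0,-1],[0,-0.76,0,0,0,0,-1]]

```text
t: 3.18
tcp_pos: [0.4996, -0.3335, 0.301]
tcp_rot: [-0.0, -0.007, 1.0, 0.0]
contact_force: [-0.1, 0.1, -0.2]
opening: 0.0852
gripper_force: 0.0
```

```bash
cat >> h.py <<'E'
from scipy.spatial.transform import Rotation as Ro
def wrist():
    s=state(); d=grab('wrist'); q=np.array(s['tcp_rot']); T=np.eye(4)
    T[:3,:3]=Ro.from_quat(q[[1,2,3,0]]).as_matrix(); T[:3,3]=s['tcp_pos']
    C=np.linalg.inv(T@np.array(d['mount'])); d['rvec']=cv2.Rodrigues(C[:3,:3])[0]; d['tvec']=C[:3,3]; return d
E
python3 - <<'E'
from h import *
d=wrist(); save(d,'w1.png'); b=d
hsv=cv2.cvtColor(b['img'],cv2.COLOR_RGB2HSV)
m=cv2.inRange(hsv,(5,100,50),(17,255,255))
n,l,s,c=cv2.connectedComponentsWithStats(m)
for i in range(1,n):
    if s[i][4]<300: continue
    p=np.argwhere(l==i)[:,::-1].astype(np.float32)
    w=np.array([ray(b,u,v,0.196)[:2] for u,v in p],np.float32); print('br',c[i].round(1),s[i],cv2.minAreaRect(w))
print(mm:=d['mount'])
E
```

```text
br [241.5 129.5] [228 108  28  44 739] ((0.43864762783050537, -0.4038662910461426), (0.03535878658294678, 0.01568456180393696), 12.58261775970459)
br [318. 175.] [ 305  127   27   98 2417] ((0.4796523451805115, -0.3387075960636139), (0.088938869535923, 0.022592438384890556), 0.5580161809921265)
br [ 30.1 180.9] [   0  146   70   77 4012] ((0.48552966117858887, -0.6041314601898193), (0.05523249879479408, 0.09131378680467606), 19.200342178344727)
br [ 40.6 365.1] [   0  326   89   61 1484] ((0.6976096630096436, -0.6410714983940125), (0.03850337117910385, 0.14580993354320526), 29.8614501953125)
[[ 2.81744037e-04 -9.52934061e-01 -3.03177500e-01  7.82776407e-02]
 [ 9.99999355e-01  6.02029789e-04 -9.62969997e-04 -6.41935959e-06]
 [ 1.10016880e-03 -3.03177033e-01  9.52933616e-01 -1.42626876e-01]
 [ 0.00000000e+00  0.00000000e+00  0.00000000e+00  1.00000000e+00]]
```

View pics/w1.png

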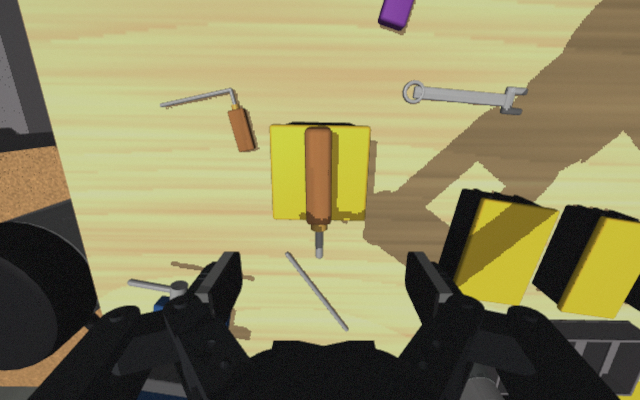

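The wrist view shows the handle at (318,175) lying along x on the tub lid (271–370, 122–220), with the rod at (318,240) pointing away. I'll grasp about 18 mm ahead of the handle's middle, near the mass centre, and descend.

Call:
carry_out:
  deltas:
    - [[0,-0.1,-1,0,0,0,-1],[0,0,-1,0,0,0,-1],[0,0,-1,0,0,0,-1],[0,0,-1,0,0,0,-1],[0,0,-0.8,0,0,0,-1]]

```text
t: 3.65
tcp_pos: [0.4993, -0.3342, 0.1794]
tcp_rot: [-0.001, -0.007, 1.0, 0.001]
contact_force: [0.3, -0.2, -0.2]
opening: 0.0856
gripper_force: 0.0
```

Call:
carry_out:
  deltas:
    - [[0,0,-0.4,0,0,0,-1],[0,0,-0.24,0,0,0,-1],[0,0,0,0,0,0,1],[0,0,0,0,0,0,1],[0,0,0,0,0,0,1]]

```text
t: 4.07
tcp_pos: [0.5007, -0.3351, 0.1666]
tcp_rot: [0.001, -0.007, 1.0, -0.001]
contact_force: [0.4, 0.1, 0.5]
opening: 0.0519
gripper_force: 0.0
```

Call:
carry_out:
  deltas:
    - [[0,0,0,0,0,0,1],[0,0,0,0,0,0,1],[0,0,0,0,0,0,1],[0,0,0,0,0,0,1],[0,0,0,0,0,0,1]]

```text
t: 4.48
tcp_pos: [0.5005, -0.3351, 0.1665]
tcp_rot: [0.001, -0.007, 1.0, -0.001]
contact_force: [-1.2, -0.3, 7.4]
opening: 0.0232
gripper_force: 59.4
```

Call:
carry_out:
  deltas:
    - [[0,0,0.3,0,0,0,1],[0,0,0.7,0,0,0,1],[0,0,1,0,0,0,1],[0,0,1,0,0,0,1],[0,0,1,0,0,0,1]]

```text
t: 4.9
tcp_pos: [0.4998, -0.3346, 0.2671]
tcp_rot: [-0.0, -0.007, 1.0, 0.0]
contact_force: [0.7, -0.6, -1.9]
opening: 0.0229
gripper_force: 58.9
```

Call:
carry_out:
  deltas:
    - [[0,0,1,0,0,0,1],[0,0,1,0,0,0,1],[0,0,1,0,0,0,1],[0,0,0,0,0,0,1]]

```text
t: 5.23
tcp_pos: [0.5015, -0.3358, 0.3462]
tcp_rot: [0.003, -0.007, 1.0, -0.002]
contact_force: [-0.4, -1.1, -0.9]
opening: 0.0231
gripper_force: 58.9
```

Call:
carry_out:
  deltas:
    - [[0.186,1,0,0,0,-0.5625,1],[0.186,1,0,0,0,-0.5625,1],[0.186,1,0,0,0,-0.5625,1],[0.186,1,0,0,0,-0.5625,1],[0.186,1,0,0,0,-0.5625,1]]

```text
t: 5.65
tcp_pos: [0.5231, -0.2085, 0.3405]
tcp_rot: [-0.0, 0.106, 0.994, 0.0]
contact_force: [0.0, 0.4, -1.1]
opening: 0.0228
gripper_force: 59.0
```

Call:
carry_out:
  deltas:
    - [[0.186,1,0,0,0,-0.5625,1],[0.186,1,0,0,0,-0.5625,1],[0.186,1,0,0,0,-0.5625,1],[0.186,1,0,0,0,-0.5625,1],[0.186,1,0,0,0,-0.5625,1]]

```text
t: 6.07
tcp_pos: [0.5463, -0.0834, 0.3405]
tcp_rot: [-0.0, 0.217, 0.976, 0.0]
contact_force: [1.1, -0.3, -0.8]
opening: 0.0233
gripper_force: 59.0
```

Call:
carry_out:
  deltas:
    - [[0.186,1,0,0,0,-0.5625,1],[0.186,1,0,0,0,-0.5625,1],[0.186,1,0,0,0,-0.5625,1],[0.186,1,0,0,0,-0.5625,1],[0.186,1,0,0,0,-0.5625,1]]

```text
t: 6.48
tcp_pos: [0.5695, 0.0416, 0.3405]
tcp_rot: [-0.0, 0.325, 0.946, -0.0]
contact_force: [0.6, -0.4, -1.4]
opening: 0.0232
gripper_force: 59.0
```

Call:
carry_out:
  deltas:
    - [[0.186,0.9,0,0,0,-0.5625,1],[0,0,0,0,0,0,1],[0,0,0,0,0,0,1]]

```text
t: 6.73
tcp_pos: [0.5742, 0.0638, 0.3403]
tcp_rot: [-0.0, 0.345, 0.939, -0.0]
contact_force: [0.5, -0.2, -1.4]
opening: 0.0234
gripper_force: 59.2
```

Run:
```python
from h import *
b=grab('top');a=grab('scene')
y=-8.25*np.pi/180; 
c1=cv2.resize(b['img'][80:230,180:340],(800//2*1,375)); c2=cv2.resize(a['img'][190:390,260:460],(375,375),interpolation=2)
cv2.imwrite('pics/tb1.png',np.hstack([c1,c2])[:,:,::-1])
L=[0.624,0.0207]
for d,n in((b,'top'),(a,'scene')): print(n,proj(d,L+[.014]).round(1),'tip expected',proj(d,L+[.19]).round(1), proj(d,L+[.33]).round(1))
```

```text
top [266.  148.2] tip expected [259.6 136.7] [252.9 124.7]
scene [359.7 308.3] tip expected [364.5 260.3] [369.7 209.2]
```

View pics/tb1.png

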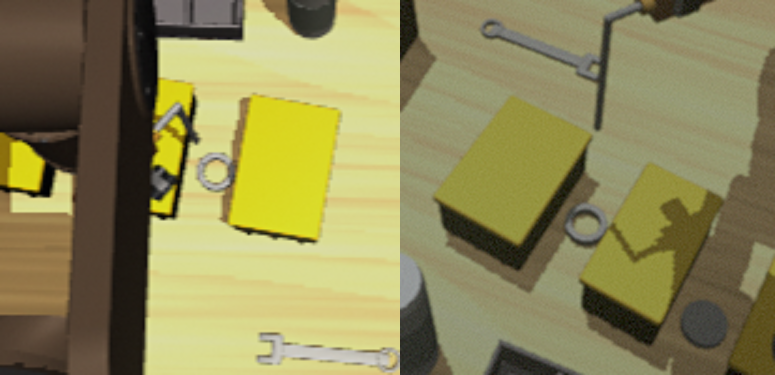

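The leg tip is at scene (365,258) and top (259,136), against expected (364.5,260) and (259.6,137), so it sits within about 3 mm over the ring hole at (359.7,308.4) and (266,148). I'll lower it into the hole.

Call:
carry_out:
  deltas:
    - [[0,0,-1,0,0,0,1],[0,0,-1,0,0,0,1],[0,0,-1,0,0,0,1],[0,0,-1,0,0,0,1],[0,0,-1,0,0,0,1]]

```text
t: 7.25
tcp_pos: [0.5742, 0.0616, 0.2146]
tcp_rot: [0.0, 0.346, 0.938, -0.0]
contact_force: [-0.3, -0.7, -1.1]
opening: 0.0232
gripper_force: 59.2
```

Call:
carry_out:
  deltas:
    - [[0,0,-0.8,0,0,0,1],[0,0,-0.8,0,0,0,1],[0,0,-0.4,0,0,0,1],[0,0,-0.3,0,0,0,1],[0,0,-0.2,0,0,0,1]]

```text
t: 7.67
tcp_pos: [0.5745, 0.0622, 0.1526]
tcp_rot: [-0.0, 0.346, 0.938, -0.0]
contact_force: [-0.9, 0.0, -1.1]
opening: 0.0231
gripper_force: 59.2
```

Run:
```python
from h import *
b=grab('top');a=grab('scene')
c1=cv2.resize(b['img'][120:180,230:310],(400,300),interpolation=2); c2=cv2.resize(a['img'][250:340,310:420],(366,300),interpolation=2)
cv2.imwrite('pics/tb2.png',np.hstack([c1,c2])[:,:,::-1]); print(state()['contact_force'],state()['tcp_pos'])
```

```text
[ 0.10627353  0.20976013 -1.21096208] [0.57449714 0.06245493 0.15292707]
```

View pics/tb2.png

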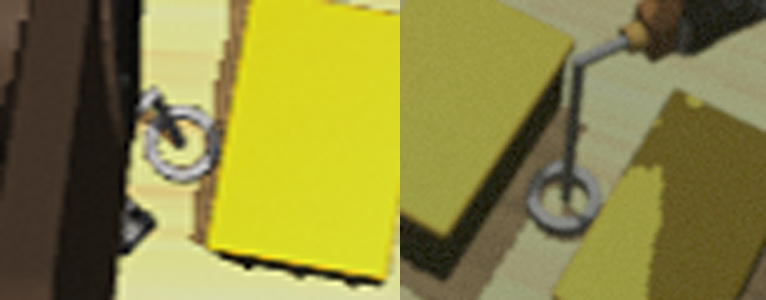

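The leg stands inside the ring's hole in both views: top crop (180,140) and scene crop (567,200). Now I'll drag along the gap.

Call:
carry_out:
  deltas:
    - [[-0.3,0.043,0,0,0,0,1],[-0.396,0.057,0,0,0,0,1],[-0.396,0.057,0,0,0,0,1],[-0.396,0.057,0,0,0,0,1],[-0.396,0.057,0,0,0,0,1]]

```text
t: 8.18
tcp_pos: [0.5261, 0.0698, 0.1534]
tcp_rot: [0.0, 0.345, 0.938, 0.0]
contact_force: [1.2, 1.1, -0.8]
opening: 0.023
gripper_force: 59.2
```

Call:
carry_out:
  deltas:
    - [[-0.396,0.057,0,0,0,0,1],[-0.396,0.057,0,0,0,0,1],[-0.396,0.057,0,0,0,0,1],[-0.396,0.057,0,0,0,0,1],[-0.396,0.057,0,0,0,0,1]]

```text
t: 8.6
tcp_pos: [0.4768, 0.0768, 0.153]
tcp_rot: [0.0, 0.346, 0.938, 0.0]
contact_force: [0.9, 1.0, -0.8]
opening: 0.0229
gripper_force: 59.2
```

Call:
carry_out:
  deltas:
    - [[-0.396,0.057,0,0,0,0,1],[-0.396,0.057,0,0,0,0,1],[-0.396,0.057,0,0,0,0,1],[-0.2,0.03,0,0,0,0,1],[0,0,0,0,0,0,1]]

```text
t: 9.02
tcp_pos: [0.4417, 0.0818, 0.1529]
tcp_rot: [-0.0, 0.345, 0.938, -0.0]
contact_force: [0.3, 0.5, -1.0]
opening: 0.0231
gripper_force: 59.2
```

Run:
```python
from h import *
a=grab('scene')
print([proj(a,[0.645-x*.9897-.0115,.0995+x*.1435-.079,0.007]).round() for x in(.11,.125,.14)])
c2=cv2.resize(a['img'][190:340,310:460],(600,600),interpolation=2)
cv2.imwrite('pics/tb3.png',c2[:,:,::-1]); print(state()['contact_force'],state()['tcp_pos'])
```

```text
[array([381., 275.]), array([384., 271.]), array([387., 266.])]
[ 0.49056834  0.12463154 -1.67088406] [0.44270744 0.08178151 0.15299127]
```

View pics/tb3.png

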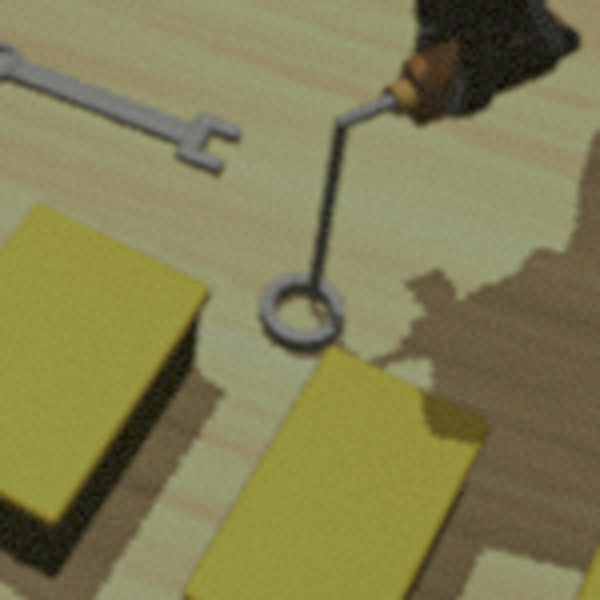

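The ring lies flat in front of the boxes at scene (385.5,268), which is x ≈ -0.13 in the box frame. I'll ease the leg off the wall, lift it, and return to the tub.

Call:
carry_out:
  deltas:
    - [[0.16,-0.024,0,0,0,0,1],[0,0,0.4,0,0,0,1],[0,0,0.6,0,0,0,1],[0,0,1,0,0,0,1],[0,0,1,0,0,0,1]]

```text
t: 9.48
tcp_pos: [0.4474, 0.0809, 0.2284]
tcp_rot: [-0.001, 0.346, 0.938, -0.0]
contact_force: [1.1, 0.4, -1.2]
opening: 0.0234
gripper_force: 59.1
```

Call:
carry_out:
  deltas:
    - [[0,0,1,0,0,0,1],[0,0,1,0,0,0,1],[0,0,1,0,0,0,1],[0,0,1,0,0,0,1],[0,0,0.6,0,0,0,1]]

```text
t: 9.9
tcp_pos: [0.4486, 0.081, 0.3457]
tcp_rot: [0.001, 0.346, 0.938, 0.001]
contact_force: [0.9, 0.6, -1.5]
opening: 0.0231
gripper_force: 59.2
```

Call:
carry_out:
  deltas:
    - [[0.1325,-0.979,0,0,0,0.53,1],[0.1325,-0.979,0,0,0,0.53,1],[0.1325,-0.979,0,0,0,0.53,1],[0.1325,-0.979,0,0,0,0.53,1],[0.1325,-0.979,0,0,0,0.53,1]]

```text
t: 10.32
tcp_pos: [0.4644, -0.0427, 0.3431]
tcp_rot: [0.0, 0.243, 0.97, 0.0]
contact_force: [-0.0, 0.8, -1.8]
opening: 0.023
gripper_force: 59.1
```

Call:
carry_out:
  deltas:
    - [[0.1325,-0.979,0,0,0,0.53,1],[0.1325,-0.979,0,0,0,0.53,1],[0.1325,-0.979,0,0,0,0.53,1],[0.1325,-0.979,0,0,0,0.53,1],[0.1325,-0.979,0,0,0,0.53,1]]

```text
t: 10.73
tcp_pos: [0.4808, -0.1655, 0.343]
tcp_rot: [0.0, 0.14, 0.99, -0.0]
contact_force: [1.3, 0.7, -1.4]
opening: 0.0228
gripper_force: 59.1
```

Call:
carry_out:
  deltas:
    - [[0.1325,-0.979,0,0,0,0.53,1],[0.1325,-0.979,0,0,0,0.53,1],[0.1325,-0.979,0,0,0,0.53,1],[0.1325,-0.979,0,0,0,0.53,1],[0.1325,-0.979,0,0,0,0.53,1]]

```text
t: 11.15
tcp_pos: [0.4973, -0.288, 0.3428]
tcp_rot: [0.0, 0.034, 0.999, -0.0]
contact_force: [0.2, -0.7, -1.6]
opening: 0.0231
gripper_force: 59.1
```

Call:
carry_out:
  deltas:
    - [[0.1325,-0.979,0,0,0,0.53,1],[0.1325,-0.979,0,0,0,0.53,1],[0,0,0,0,0,0,1]]

```text
t: 11.4
tcp_pos: [0.5041, -0.3395, 0.3424]
tcp_rot: [0.0, -0.008, 1.0, -0.001]
contact_force: [-1.4, 0.8, -1.9]
opening: 0.0234
gripper_force: 59.4
```

Run:
```python
from h import *
s=state();print(s['tcp_pos'],s['tcp_rot'],s['contact_force'])
b=grab('top');save(b,'t4.png');a=grab('scene')
c2=cv2.resize(a['img'][60:310,160:410],(500,500),interpolation=2)
cv2.imwrite('pics/s4.png',c2[:,:,::-1])
```

```text
[ 0.50410701 -0.33951023  0.34236551] [ 8.28447561e-05 -7.83075566e-03  9.99969068e-01 -7.31584588e-04] [-1.43281274  0.76336184 -1.86274302]
```

View pics/s4.png

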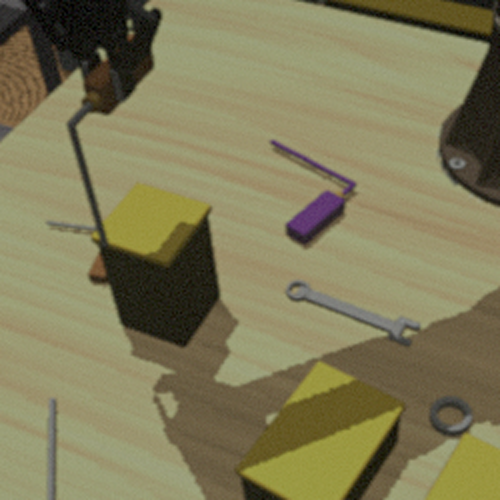

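The hook is held above the tub, the lid is clear, and the ring lies at the bench by the boxes (450,415 in the crop). I'll lower it now.

Call:
carry_out:
  deltas:
    - [[0,0.12,-1,0,0,0,1],[0,0,-1,0,0,0,1],[0,0,-1,0,0,0,1],[0,0,-1,0,0,0,1],[0,0,-1,0,0,0,1]]

```text
t: 11.92
tcp_pos: [0.5036, -0.3312, 0.2171]
tcp_rot: [0.0, -0.007, 1.0, -0.0]
contact_force: [0.8, 0.2, -1.2]
opening: 0.0231
gripper_force: 59.4
```

Call:
carry_out:
  deltas:
    - [[0,0,-0.8,0,0,0,1],[0,0,-0.6,0,0,0,1],[0,0,-0.3,0,0,0,1],[0,0,-0.1,0,0,0,1],[0,0,-0.1,0,0,0,1]]

```text
t: 12.33
tcp_pos: [0.5038, -0.3318, 0.1708]
tcp_rot: [0.0, -0.008, 1.0, -0.0]
contact_force: [-0.9, -0.3, -1.2]
opening: 0.0228
gripper_force: 59.4
```

Call:
carry_out:
  deltas:
    - [[0,0,-0.08,0,0,0,1],[0,0,-0.06,0,0,0,1],[0,0,0,0,0,0,1]]

```text
t: 12.58
tcp_pos: [0.5037, -0.3321, 0.1674]
tcp_rot: [0.0, -0.007, 1.0, -0.0]
contact_force: [0.6, 1.9, -0.7]
opening: 0.0232
gripper_force: 59.4
```

Call:
carry_out:
  deltas:
    - [[0,0,-0.04,0,0,0,1],[0,0,0,0,0,0,1],[0,0,0,0,0,0,0.3]]

```text
t: 12.83
tcp_pos: [0.5037, -0.3322, 0.1664]
tcp_rot: [0.0, -0.008, 1.0, -0.0]
contact_force: [0.4, -0.7, 0.4]
opening: 0.0301
gripper_force: 0.0
```

Call:
carry_out:
  deltas:
    - [[0,0,0,0,0,0,0],[0,0,0,0,0,0,0],[0,0,0,0,0,0,-0.5],[0,0,0,0,0,0,-0.5],[0,0,0,0,0,0,-0.5]]

```text
t: 13.25
tcp_pos: [0.5035, -0.332, 0.1659]
tcp_rot: [-0.0, -0.008, 1.0, -0.0]
contact_force: [-0.1, -0.1, 0.4]
opening: 0.064
gripper_force: 0.0
```

Call:
carry_out:
  deltas:
    - [[0,0,0.3,0,0,0,-0.5],[0,0,0.7,0,0,0,-0.5],[0,0,1,0,0,0,-0.5],[0,0,1,0,0,0,-0.5],[0,0,1,0,0,0,-0.5]]

```text
t: 13.67
tcp_pos: [0.5033, -0.3319, 0.2675]
tcp_rot: [-0.0, -0.008, 1.0, 0.0]
contact_force: [0.8, -0.3, 0.5]
opening: 0.0637
gripper_force: 0.0
```

Call:
carry_out:
  deltas:
    - [[0,0,0.5,0,0,0,-0.5],[0,0,0,0,0,0,-0.5],[0,0,0,0,0,0,-0.5]]

```text
t: 13.92
tcp_pos: [0.5037, -0.3321, 0.2794]
tcp_rot: [0.001, -0.008, 1.0, -0.0]
contact_force: [-0.2, 0.1, 0.1]
opening: 0.0638
gripper_force: 0.0
```

Run:
```python
from h import *
d=wrist(); save(d,'w5.png'); a=grab('scene')
hsv=cv2.cvtColor(d['img'],cv2.COLOR_RGB2HSV)
for lo,hi,z in(((5,100,50),(17,255,255),.196),((24,200,60),(35,255,255),.16)):
    n,l,s,c=cv2.connectedComponentsWithStats(cv2.inRange(hsv,lo,hi))
    for i in range(1,n):
        if s[i][4]<1000: continue
        p=np.argwhere(l==i)[:,::-1]
        w=np.array([ray(d,u,v,z)[:2] for u,v in p],np.float32); print(z,c[i].round(),cv2.minAreaRect(w))
A=a['img'][110:310,180:430]
cv2.imwrite('pics/f.png',np.hstack([cv2.resize(A,(400,320),interpolation=2),cv2.resize(d['img'],(400,320))])[:,:,::-1])
```

```text
0.196 [323. 179.] ((0.4833037555217743, -0.3327867388725281), (0.08883356302976608, 0.022672969847917557), 0.9222517609596252)
0.196 [ 24. 181.] ((0.48725220561027527, -0.5829571485519409), (0.06363067030906677, 0.05424778535962105), 0.07902602851390839)
0.196 [ 53. 364.] ((0.6853594183921814, -0.6143283843994141), (0.04270326346158981, 0.1301703006029129), 32.447914123535156)
```

View pics/f.png

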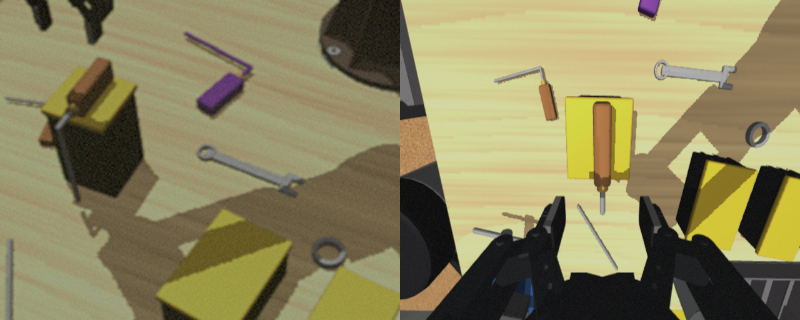

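The hook lies level in the middle of the lid with its leg over the far edge: handle centre (0.483,-0.333) against the tub's (0.486,-0.334). The collar is flat in front of the boxes, and the gripper is clear of everything.

```bash
python3 -c "
from station import sign_off; print(sign_off())"
```

```text
the job is handed in; nothing more can be done
None
```

The collar was dragged out and lies flat in front of the boxes, the hook is back on the middle of the tub's lid with its leg over the edge, and the job is handed in; `sign_off()` reported no verdict.

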